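# Set the magnetic stirrer to speed 7 and start it

## Task

Set the speed selector of the six-place magnetic stirrer to 7 by pushing its pointer round with a fingertip, not gripping it; its nine speeds run clockwise from 1, the smallest dot, one click each. Only when it rests at 7, switch the stirrer on by pressing the far end of its green rocker switch fully down. Leave everything else where it stands.

Things in the scene. Friction and masses are not known exactly. Their poses are not given: they have to be found in the camera images.
- stirrer: Flat white box, immovable, 300 mm deep (own x -160 to +140), 330 wide (own y +-165); origin on the bench; own x points away from the operator, y left. Front strip (own x -160 to -35): level blue control deck, 56 mm high, with the selector (axis at x -102, y +55) and rocker (pivot x -100, y -100). Behind it a plateau 64 mm high with six round places and loose vessels to 68 mm tall.
- selector: Black pointer knob. Origin on its vertical axis at deck level; own x along the pointer, z up. Skirt: radius 26, height 8 mm. On it a wing 11 mm wide, 8 to 32 mm above the deck, from 24 mm behind the axis to 28 mm in front; white line at the pointer end. About 3 N at the pointer end pushes it over a click; past half a step it snaps on to the next, else it springs back.
- speed (a joint): Selector angle in rad, growing clockwise from above: 0 = speed 1, +0.5236 (30 degrees) per click, 3.1416 = speed 7, 4.189 = speed 9 (last). Speed 5 points along the stirrer's own +x; speed 7 is 60 degrees clockwise of that. It starts at rest at one of the speeds 1 to 4.
- speed7_mark (a point): The seventh of nine white dots printed on the deck around the selector, 38 mm from its axis; the dots grow clockwise, speed 1 the smallest.
- pointer_tip (a point): Middle of the pointer end face of the selector's wing, 28 mm from its axis and 19 mm above the deck.
- rocker_on (a point): On the top face of the green rocker switch, near its far end (white bar), 13 mm from the pivot. Rocker: 36 mm long along the stirrer's own x, 24 wide, in a bezel 4 mm high. It starts off, this end raised about 14 mm above the deck. Pressing here straight down about 4 mm, with some 4 N, snaps it on; it stays on, the far end then about 8 mm above the deck.
- power (a joint): Rocker switch angle in rad: 0 = off (far end up), 0.36 = on (far end down). It snaps to one or the other.
- amber_jar_mid (a point): Middle of an amber jar with white cap, 54 mm wide, 66 mm tall, loose on one of the stirring places. Bystander.
- green_jar_mid (a point): Middle of a green glass jar with blue cap, 54 mm wide, 66 mm tall, loose on one of the stirring places. Bystander.
- beaker_mid (a point): Middle of a glass beaker, 54 mm wide, 68 mm tall, loose on one of the stirring places. Bystander.
- reagent_bottle_mid (a point): Middle of an amber reagent bottle, 70 mm wide, 140 mm tall, standing on the bench left of the stirrer. Bystander.
- wash_bottle_mid (a point): Middle of a white bottle with red cap, 62 mm wide, 135 mm tall, standing on the bench right of the stirrer. Bystander.
- marker_mid (a point): Middle of a marker pen, 130 mm long, lying on the bench left of the stirrer. Bystander.
- petri_dish_mid (a point): Middle of a closed petri dish, 90 mm wide, 18 mm tall, lying on the bench right of the stirrer. Bystander.

How it is judged:
By the outcome, as a careful person would: the job done as asked, in the order asked, and still so for the second after the job is handed in, with the robot touching nothing.
It also fails if it takes over 56 s, if anything falls off the work surface, if the arm or the gripper's body presses on something with over 40 N, if the wrist force passes 120 N, or if a joint passes its speed limit or range.

## Robot

A 7-joint arm with a two-finger parallel gripper is mounted at the origin on the work surface. World frame = base frame: x ahead of the robot, y to its left, z up, the work surface at z = 0. Lengths are in mm, angles in rad, forces in N, time in s.
With the tool pointing down it reaches from about 400 to 875 mm from the base axis. Payload 4.4 kg.
Tool frame: the origin (TCP) lies midway between the tips of the shut fingers; the grasp point (between the pads) lies 19 mm behind it; z points along the fingers, y is the direction in which the jaws open and shut (so a half turn about z gives the same grasp; the last joint's range is limited). The gripper opens to 85 mm and grips with 20 to 120 N. Pads are 22 mm wide; open, the fingers measure 114 mm over their backs; the gripper's body (76 mm by 85 mm) begins 54 mm behind the grasp point. The pads swing forward as they close: fully open they stand 13 mm farther back than shut.
Start: joints at [1.251, 0.628, 0.038, 1.517, -0.027, 0.996, -0.02], TCP at [163.232, -629.184, 231.313] pointing down, gripper open.
Joint ranges: [-3.06, 3.06], [-0.37, 2.12], [-1.25, 1.32], [0.18, 2.47], [-1.1, 4.24], [0.23, 1.98], [-2.94, 2.94]. Speed limits (rad/s): [2.57, 2.57, 3.14, 3.14, 3.14, 3.14, 3.14].

## Interface

Orientations are given as [roll, pitch, yaw] about the fixed x, y, z axes, in that order (R = Rz(yaw) Ry(pitch) Rx(roll)).
In Python, from cell import * gives the robot as it stands. The module is installed in compiled form; this text tells all that it offers.
- The arm moves only by the tool move_arm, never from a script. Its argument "series" is a list of rows, each a list of 2 entries, a list of its own where there are three numbers: the shift along the tool's x, y, z in m, then the turn about the tool's z in rad. In form: [[[x, y, z], yaw], ...]. A call has 1 to 5 rows; each row is the pose to reach, as a shift and turn from the pose measured when the call began, along the tool's axes at that moment; what a row does not reach only later rows make up. A row lasts 1/8 s, in which the tool goes at most 62.5 mm and 10.7 degrees, less where a joint would pass 70% of its speed; a pose out of reach is approached as far as the arm can. A call with a gripper value outside its range is refused whole. "claw" is the opening, from 0 (shut) to 1 (fully open), set as the call begins (left out, the last holds). The fingers move at their own pace and stop on an object; the grip force is fixed at half the most. Time passes only in rows, so rows that repeat a pose let the fingers close. It gives the time, the measured TCP pose, the force and the opening at its end, in the units of the state.
- read_state(): the state, without advancing time (a new reading comes with each control period).
- get_image(name): name is "scene" or "top" or "wrist"; returns the picture (420x560x3 uint8, blue, green, red); there is no depth.
- camera_model(name): a dict with "fov_y" (degrees; the focal length in pixels is half the picture's height over the tangent of half this angle, whatever the lens; pixels are square), "cx", "cy" (the principal point, pixels), "pose" (4x4, takes a point from camera to world coordinates); the wrist camera has in their place "tool_from_camera" (4x4, takes a point from camera to tool coordinates, whose origin is the TCP and whose axes are the flange's). Camera axes: x right, y down, z forward; pixel columns grow to the right and rows downward; lengths in mm; the calibration is good to about 2 mm. A picture is of the moment at which its call begins: read the wrist's pose just before it. camera_model takes no time and is no camera call.
- finish_job(): hands the job in, once; it reports no verdict.
The state is a dict: "clock": time; "qpos": joint angles; "qd": joint speeds; "tau": joint torques, N m; "eef_pos": TCP position; "tool_rot": TCP orientation; "force": force on the tool from outside, world axes, zero at the start; "torque": the same for the moment, N m; "width": finger opening in mm.
Only numpy, scipy, OpenCV 4.12 (cv2) and the standard library are available. Lean on these libraries where they do the work, as an engineer would, in place of code of your own. Each camera call takes 0.05 s, during which the arm holds its last target. There are 200 camera calls.

## Working session

There is one attempt and no reset: what is moved stays moved. The work goes in short steps, Python scripts to look and compute and a tool call to move; the robot and the scene stay as the last step left them, time stands still between calls to the robot, and variables do not carry over. Pictures are saved under pics/ and viewed, about 8 in all and at most 12, crops included, and the job is handed in when it is done.

Besides the shell and the picture viewer there is one more tool, called after "Request:" as a command line: name --argument value ..., lists and objects as JSON in quotes. move_arm: Moves the arm, as the interface text tells. Its arguments: {"type":"object","properties":{"series":{"type":"array"},"claw":{"type":"number"}},"required":["series"]}

```bash
mkdir -p pics; python3 - <<'E'
from cell import *
import cv2,numpy as np
s=read_state();print({k:np.round(s[k],3) for k in('clock','eef_pos','tool_rot','force','width')})
for n in("top","scene"):
    i=get_image(n);cv2.imwrite(f"pics/{n}0.png",i);m=camera_model(n);print(n,m['fov_y'],m['cx'],m['cy']);print(np.round(m['pose'],3).tolist())
m=camera_model("wrist");print({k:(np.round(v,3).tolist()) for k,v in m.items()})
E
```

```text
{'clock': np.float64(0.0), 'eef_pos': array([ 163.084, -628.588,  230.403]), 'tool_rot': array([-3.14 , -0.   ,  0.254]), 'force': array([-0.458, -0.699, -0.049]), 'width': np.float64(85.459)}
top 50.85883679621705 277.7800307508507 204.5510008896863
[[0.003, -0.982, 0.19, 377.379], [-1.0, -0.006, -0.014, 28.831], [0.015, -0.19, -0.982, 1061.384], [0.0, 0.0, 0.0, 1.0]]
scene 52.90724825394917 275.2796576169079 217.5955530254964
[[-0.302, 0.752, -0.586, 1100.182], [0.953, 0.242, -0.181, 186.156], [0.006, -0.613, -0.79, 816.275], [0.0, 0.0, 0.0, 1.0]]
{'fov_y': 69.246, 'cx': 279.362, 'cy': 212.789, 'tool_from_camera': [[-0.001, -0.96, -0.281, 72.317], [1.0, -0.001, 0.001, 0.771], [-0.001, -0.281, 0.96, -142.37], [0.0, 0.0, 0.0, 1.0]]}
```

View pics/top0.png

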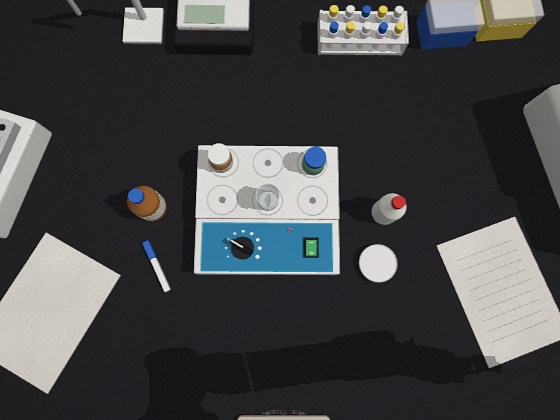

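View pics/scene0.png

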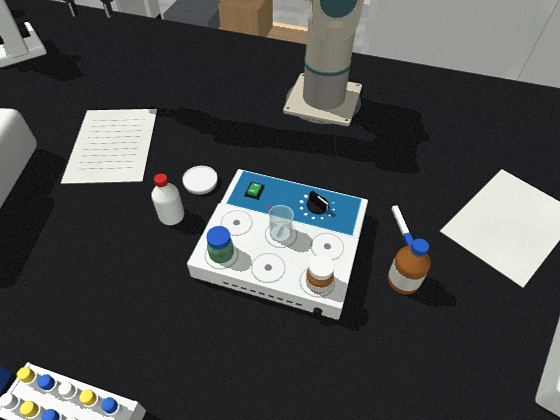

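The top view shows the stirrer at about (268,210) with its deck towards the robot. The selector is at (242,247) with its pointer up-left near (228,240), and the green rocker is at (311,247). The scene view agrees and shows three vessels on the plateau.

```bash
cat > h.py <<'E'
from cell import *
import cv2,numpy as np
from scipy.spatial.transform import Rotation as R
def cam(n,s=None):
    m=camera_model(n);f=210/np.tan(np.radians(m['fov_y']/2))
    if n=="wrist":
        T=np.eye(4);T[:3,:3]=R.from_euler('xyz',s['tool_rot']).as_matrix();T[:3,3]=s['eef_pos'];P=T@np.array(m['tool_from_camera'])
    else:P=np.array(m['pose'])
    return f,m['cx'],m['cy'],P
def ray(c,px,z):
    f,cx,cy,P=c;d=P[:3,:3]@np.array([(px[0]-cx)/f,(px[1]-cy)/f,1]);return P[:3,3]+d*(z-P[2,3])/d[2]
def proj(c,p):
    f,cx,cy,P=c;q=P[:3,:3].T@(np.asarray(p)-P[:3,3]);return np.array([f*q[0]/q[2]+cx,f*q[1]/q[2]+cy])
def mask(i,lo,hi,big=True):
    m=cv2.inRange(cv2.cvtColor(i,cv2.COLOR_BGR2HSV),lo,hi);return m
def frame(P0,yaw,p):
    c,s=np.cos(yaw),np.sin(yaw);return np.array([P0[0]+c*p[0]-s*p[1],P0[1]+s*p[0]+c*p[1]])
def totool(s,target):
    return R.from_euler('xyz',s['tool_rot']).as_matrix().T@(np.asarray(target)-s['eef_pos'])/1000
E
python3 - <<'E'
from h import *
i=cv2.imread('pics/top0.png');c=cam('top')
m=mask(i,(95,120,80),(110,255,255));k=cv2.connectedComponentsWithStats(m[205:285,190:345].copy())
cs=max(cv2.findContours(m,0,1)[0][:],key=lambda q:cv2.contourArea(q) if 205<q[:,0,1].mean()<285 else 0)
w=np.array([ray(c,p,56)[:2] for p in cs[:,0].astype(float)],np.float32)
print('blue',cv2.minAreaRect(w))
r=np.zeros_like(m);r[225:270,205:330]=255
for n,lo,hi in(('green',(45,80,60),(85,255,255)),('black',(0,0,0),(180,255,60)),('white',(0,0,170),(180,70,255))):
    q=cv2.connectedComponentsWithStats(mask(i,lo,hi)&r)
    for a,b in zip(q[2][1:],q[3][1:]):
        if a[4]>3: print(n,a[4],b.round(1),ray(c,b,{'green':66,'black':68,'white':56}[n]).round(1))
E
```

```text
blue ((474.4818115234375, 39.52312469482422), (109.47906494140625, 297.7403869628906), 0.1981879323720932)
green 161 [311.  247.4] [472.4 -60.5  66. ]
black 364 [242.3 247.7] [470.8  94.1  68. ]
black 100 [309.7 247.1] [472.8 -57.4  68. ]
white 8 [242.8 230.8] [510.8  94.6  56. ]
white 7 [234.4 232.9] [505.8 113.6  56. ]
white 10 [251.2 233. ] [505.7  75.2  56. ]
white 12 [257.3 239.2] [491.4  61.   56. ]
white 18 [236.3 243.2] [482.1 108.9  56. ]
white 5 [311. 242.] [485.6 -61.5  56. ]
white 4 [225.5 247.5] [472.3 133.1  56. ]
white 13 [259.2 247.6] [472.3  56.5  56. ]
white 10 [310.9 252.4] [461.9 -61.   56. ]
white 16 [257.  256.5] [452.2  61.3  56. ]
```

Request:
move_arm --series '[[[0.056,-0.027,0],-0.18],[[0.112,-0.053,0],-0.36],[[0.168,-0.08,0],-0.54],[[0.224,-0.106,0],-0.72],[[0.28,-0.133,0],-0.9]]' --claw 0

```text
clock: 0.72
eef_pos: [401.9, -428.2, 230.5]
tool_rot: [-3.14, -0.001, 1.16]
force: [0.2, -1.5, -0.4]
width: 0.6
```

Request:
move_arm --series '[[[0.057,-0.016,0.006],-0.17],[[0.114,-0.032,0.012],-0.34],[[0.171,-0.049,0.018],-0.51],[[0.228,-0.065,0.024],-0.68],[[0.285,-0.081,0.03],-0.85]]'

```text
clock: 1.35
eef_pos: [441.5, -132.8, 200.8]
tool_rot: [3.141, -0.002, 2.015]
force: [0.5, -0.1, -0.3]
width: -0.2
```

Request:
move_arm --series '[[[0.048,0.031,0],-0.15],[[0.096,0.063,0],-0.3],[[0.144,0.094,0],-0.45],[[0.193,0.125,0],-0.603],[[0.193,0.125,0],-0.603]]'

```text
clock: 1.98
eef_pos: [471.6, 100.9, 201.5]
tool_rot: [3.136, -0.002, 2.627]
force: [-0.1, -1.0, 0.2]
width: -0.1
```

```bash
python3 - <<'E'
from h import *
s=read_state();i=get_image("wrist");cv2.imwrite("pics/w1.png",i);c=cam("wrist",s)
print(s['clock'],s['eef_pos'],s['tool_rot'],np.round(s['qpos'],2))
i=i.copy()
for n,lo,hi,z in(('green',(45,80,60),(85,255,255),66),('white',(0,0,150),(180,70,255),56)):
    q=cv2.connectedComponentsWithStats(mask(i,lo,hi))
    for a,b in zip(q[2][1:],q[3][1:]):
        if 8<a[4]<1500: print(n,a[4],b.round(1),ray(c,b,z).round(1))
E
```

```text
1.975 [471.64013905 100.89436598 201.5091951 ] [ 3.13630234e+00 -2.15297841e-03  2.62680698e+00] [ 0.18  0.5  -0.64  2.    0.41  0.78  0.36]
green 885 [142.1 278.4] [472.9 -59.1  66. ]
green 9 [133.3 269.9] [460.8 -61.   66. ]
white 10 [507.5 167.5] [551.9 304.6  56. ]
white 15 [293.1 169.5] [453.2 126.9  56. ]
white 364 [488.8 187.5] [561.7 282.8  56. ]
white 19 [307.4 184.8] [472.8 131.7  56. ]
white 38 [483.2 197.2] [568.3 274.9  56. ]
white 75 [233.  203.4] [453.2  59.8  56. ]
white 17 [312.4 204.5] [492.5 126.8  56. ]
white 141 [287.4 212.5] [487.5 101.5  56. ]
white 59 [238.8 222.4] [472.7  54.5  56. ]
white 28 [306.1 222.8] [506.1 112.6  56. ]
white 49 [253.2 235.8] [491.9  59.7  56. ]
white 34 [291.6 236.2] [511.4  93.2  56. ]
white 42 [272.2 240.9] [506.1  73.6  56. ]
white 32 [133.8 269.8] [462.8 -67.6  56. ]
white 230 [233.3 291.1] [535.2   9.1  56. ]
white 27 [146.1 290. ] [488.3 -70.6  56. ]
white 37 [234.2 298.7] [543.5   5.1  56. ]
white 259 [178.9 349.9] [568.3 -84.   56. ]
white 41 [279.2 341.3] [614.5  20.3  56. ]
white 209 [378.2 349.1] [679.4 112.6  56. ]
white 135 [279.5 352.2] [627.4  13.3  56. ]
```

View pics/w1.png

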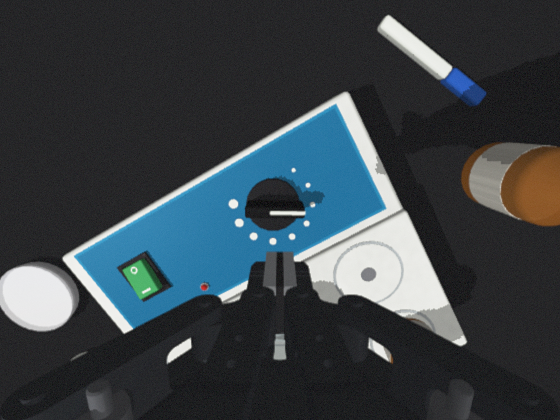

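The wrist view shows all nine dots. They put the axis near (472.7, 93.5) with stirrer yaw about 0. The pointer's white line runs from px (270,213) to (305,213), and the rocker is at (142,278) with its white bar at the far end. Next I check the pointer angle and compute the approach.

```bash
cat > ptr.py <<'E'
from h import *
def ptr(i,c,ax=(472.7,93.5)):
    m=mask(i,(0,0,150),(180,70,255));q=cv2.connectedComponents(m);best=None
    a=proj(c,[*ax,88]);
    for k in range(1,q[0]):
        y,x=np.where(q[1]==k)
        if len(x)<60: continue
        w=np.array([ray(c,(u,v),88)[:2] for u,v in zip(x,y)])-ax;r=np.hypot(*w.T)
        if r.max()<34:
            e=w.mean(0);print('line px',len(x),(x.mean().round(1),y.mean().round(1)),'r',r.min().round(1),r.max().round(1),'centroid',e.round(1),'theta',np.degrees(np.arctan2(e[1],e[0])).round(1))
E
python3 - <<'E'
from ptr import *
s=read_state();c=cam("wrist",s);ptr(cv2.imread("pics/w1.png"),c)
t=[458.2,123,70];print(totool(s,t).round(4))
E
```

```text
line px 141 (np.float64(287.4), np.float64(212.5)) r 0.5 25.1 centroid [5.6 7.9] theta 54.7
[0.0237 0.0155 0.1311]
```

Request:
move_arm --series '[[[0.024,0.0155,0.04],0.009],[[0.024,0.0155,0.08],0.009],[[0.024,0.0155,0.11],0.009],[[0.024,0.0155,0.131],0.009],[[0.024,0.0155,0.131],0.009]]'

```text
clock: 2.65
eef_pos: [456.8, 121.0, 68.9]
tool_rot: [-3.14, -0.004, 2.611]
force: [0.5, 0.2, 0.1]
width: -0.3
```

```bash
python3 - <<'E'
from ptr import *
s=read_state();i=get_image("wrist");cv2.imwrite("pics/w2.png",i)
print(s['clock'],s['eef_pos'],s['tool_rot'],s['force'])
E
```

```text
2.65 [456.83019855 121.0436739   68.86068611] [-3.13953634 -0.00383012  2.6105679 ] [0.45049713 0.1886019  0.12579147]
```

View pics/w2.png

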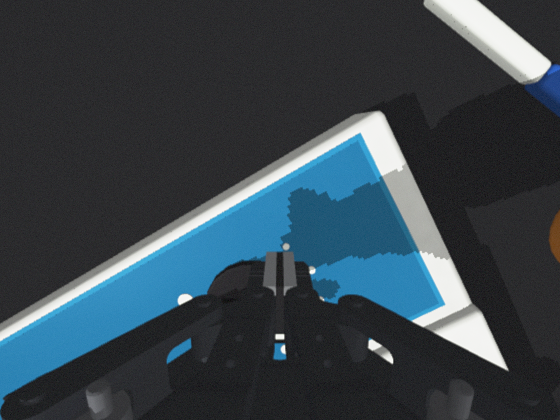

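Clear of the knob; the finger tip sits at (280,255) beside the skirt. I'll plan the push along an arc, with the tool turning along with the wing.

```bash
cat > plan.py <<'E'
from h import *
def plan(lst,z=70,r=18,ax=(472.7,93.7)):
    s=read_state()
    for th,d in lst:
        t=np.radians(th);u=np.array([np.cos(t),np.sin(t)]);x=np.array([-u[1],u[0]])
        p=np.array(ax)+r*u+d*x
        dy=(t+np.pi/2-s['tool_rot'][2]+np.pi)%(2*np.pi)-np.pi
        print(th,d,totool(s,[*p,z]).round(4).tolist(),round(-dy,3))
E
python3 -c "
from plan import *
plan([(60,20),(60,16.5),(54,16.5),(48,16.5),(42,16.5)])"
```

```text
60 20 [-0.0071, 0.0014, -0.0002] -0.007
60 16.5 [-0.0106, 0.0014, -0.0002] -0.007
54 16.5 [-0.0125, 0.0031, -0.0002] 0.098
48 16.5 [-0.0147, 0.0045, -0.0002] 0.202
42 16.5 [-0.0169, 0.0057, -0.0002] 0.307
```

Request:
move_arm --series '[[[-0.007,0.0014,0],-0.007],[[-0.0106,0.0014,0],-0.007],[[-0.0125,0.003,0],0.1],[[-0.0147,0.0045,0],0.2],[[-0.017,0.0057,0],0.307]]'

```text
clock: 3.32
eef_pos: [476.1, 117.6, 70.5]
tool_rot: [3.141, -0.002, 2.3]
force: [0.1, 1.4, -0.4]
width: 0.1
```

```bash
python3 - <<'E'
from plan import *
from ptr import ptr
s=read_state();print(s['clock'],s['eef_pos'].round(1),s['tool_rot'].round(3),s['force'].round(1))
for n in("top","scene"):
    i=get_image(n);cv2.imwrite(f"pics/{n}3.png",i);ptr(i,cam(n))
i=cv2.imread("pics/scene3.png")[150:260,240:400];j=cv2.imread("pics/top3.png")[200:310,160:320]
cv2.imwrite("pics/m3.png",cv2.resize(np.hstack([i,j]),None,fx=2.5,fy=2.5,interpolation=2))
plan([(36,16.5),(30,16.5),(24,16.5),(18,16.5),(12,16.5)])
E
```

```text
3.325 [476.1 117.6  70.5] [ 3.141e+00 -2.000e-03  2.300e+00] [ 0.1  1.4 -0.4]
36 16.5 [-0.0009, 0.0009, 0.0005] 0.104
30 16.5 [-0.003, 0.0023, 0.0005] 0.208
24 16.5 [-0.0052, 0.0035, 0.0005] 0.313
18 16.5 [-0.0076, 0.0044, 0.0005] 0.418
12 16.5 [-0.0101, 0.0051, 0.0005] 0.522
```

View pics/m3.png

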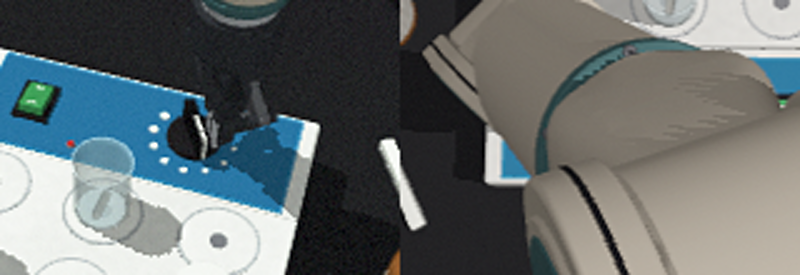

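The scene crop shows the finger beside the wing, with the white end face near crop px (205,140). The arm blocks the top view, so I'll tell the click from scene projections.

```bash
cat > sp.py <<'E'
from h import *
def sp(n='scene'):
    i=get_image(n);c=cam(n);m=mask(i,(0,0,120),(180,70,255))
    for k in range(1,10):
        t=np.radians(120-30*(k-1));u=np.array([np.cos(t),np.sin(t)])
        L=[proj(c,[472.7+r*u[0],93.7+r*u[1],z]) for r,z in((4,88),(12,88),(20,88),(26,88),(28.3,84),(28.3,75),(28.3,68))]
        print(k,'tip px',L[4].round().astype(int),'white:',[int(m[int(round(q[1])),int(round(q[0]))]>0) for q in L])
    return i
E
python3 -c "
from sp import *
i=sp();cv2.imwrite('pics/s4.png',i)
m=mask(i,(0,0,120),(180,70,255));q=cv2.connectedComponentsWithStats(m)
for a,b in zip(q[2][1:],q[3][1:]):
    if a[4]>5 and 295<b[0]<345 and 180<b[1]<225: print(a,b.round(1))
"
```

```text
1 tip px [330 196] white: [0, 0, 0, 0, 0, 0, 0]
2 tip px [330 201] white: [0, 1, 0, 0, 0, 0, 0]
3 tip px [327 205] white: [1, 0, 0, 0, 0, 0, 0]
4 tip px [321 207] white: [1, 1, 1, 1, 0, 1, 1]
5 tip px [315 207] white: [0, 0, 0, 0, 0, 0, 0]
6 tip px [309 204] white: [0, 0, 0, 0, 0, 0, 0]
7 tip px [306 200] white: [0, 0, 0, 0, 0, 0, 0]
8 tip px [306 195] white: [0, 0, 0, 0, 1, 1, 0]
9 tip px [309 191] white: [0, 0, 0, 0, 0, 0, 0]
[304 195   4   3   9] [305.3 195.9]
[318 196   5  18  33] [320.3 203.2]
[325 198   2  10  11] [325.1 202.3]
[299 200   4   3  10] [300.8 201. ]
[300 207   3   3   7] [301.  207.7]
[304 213   3   3   7] [305.1 213.7]
[312 217   3   2   6] [313.  217.5]
```

It's at speed 4, so the model tracks. On to the next click (wing 30° → 0°).

Request:
move_arm --series '[[[-0.001,0.001,0],0.104],[[-0.003,0.0023,0],0.208],[[-0.0052,0.0035,0],0.313],[[-0.0076,0.0044,0],0.418],[[-0.0101,0.0051,0],0.522]]'

```text
clock: 4.1
eef_pos: [486.3, 113.8, 70.5]
tool_rot: [-3.141, -0.002, 1.782]
force: [-0.6, 0.5, 0.3]
width: -0.3
```

```bash
python3 - <<'E'
from plan import *
from sp import sp
s=read_state();print(s['clock'],s['eef_pos'].round(1),s['tool_rot'].round(3),s['force'].round(1))
sp()
plan([(6,16.5),(0,16.5),(-6,16.5),(-12,16.5),(-18,16.5)])
E
```

```text
4.1 [486.3 113.8  70.5] [-3.141e+00 -2.000e-03  1.782e+00] [-0.6  0.5  0.3]
1 tip px [330 196] white: [0, 0, 0, 1, 1, 1, 0]
2 tip px [330 201] white: [0, 1, 0, 1, 0, 0, 0]
3 tip px [327 205] white: [0, 0, 0, 0, 0, 0, 0]
4 tip px [321 207] white: [1, 0, 0, 0, 1, 0, 0]
5 tip px [315 207] white: [1, 1, 0, 0, 0, 0, 0]
6 tip px [309 204] white: [1, 0, 0, 0, 0, 0, 0]
7 tip px [306 200] white: [0, 0, 0, 0, 0, 0, 0]
8 tip px [306 195] white: [0, 0, 0, 0, 1, 1, 0]
9 tip px [309 191] white: [0, 0, 0, 0, 0, 0, 0]
6 16.5 [-0.0018, 0.0016, 0.0006] 0.103
0 16.5 [-0.0039, 0.0031, 0.0006] 0.208
-6 16.5 [-0.0062, 0.0042, 0.0006] 0.312
-12 16.5 [-0.0086, 0.0052, 0.0006] 0.417
-18 16.5 [-0.011, 0.0059, 0.0006] 0.522
```

```bash
python3 - <<'E'
from h import *
i=get_image("scene")[170:240,270:360];cv2.imwrite("pics/s5.png",cv2.resize(i,None,fx=7,fy=7,interpolation=2))
E
```

```text
(no output)
```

View pics/s5.png

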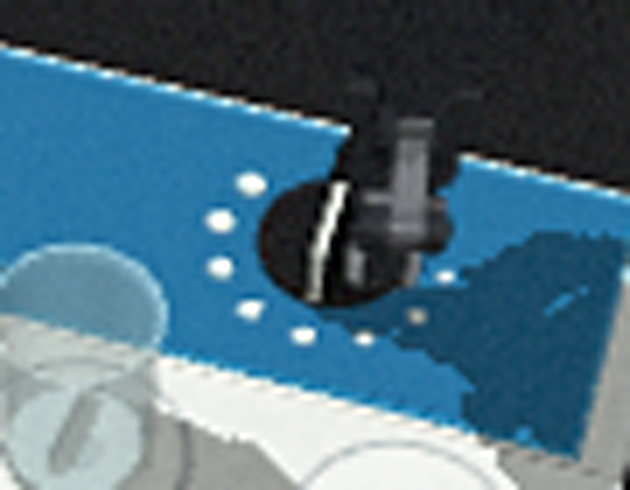

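The white line runs from (343,183) to (315,300), pointing at the fifth dot (303,335), so it's at speed 5. Next click.

Request:
move_arm --series '[[[-0.0018,0.0016,0.0005],0.103],[[-0.0039,0.003,0.0005],0.208],[[-0.0062,0.0042,0.0005],0.312],[[-0.0086,0.0052,0.0005],0.417],[[-0.011,0.0059,0.0005],0.522]]'

```text
clock: 4.82
eef_pos: [494.8, 104.2, 70.2]
tool_rot: [-3.141, -0.001, 1.262]
force: [-0.9, 1.4, 0.8]
width: 0.1
```

```bash
python3 - <<'E'
from plan import *
s=read_state();print(s['clock'],s['eef_pos'].round(1),s['tool_rot'].round(3),s['force'].round(1))
c=cam('scene');print([(proj(c,[472.7+28*np.cos(np.radians(t)),93.7+28*np.sin(np.radians(t)),88])-[270,170])@np.eye(2)*7 for t in(0,-30,-60)],(proj(c,[472.7,93.7,88])-[270,170])*7)
i=get_image("scene")[170:240,270:360];cv2.imwrite("pics/s6.png",cv2.resize(i,None,fx=7,fy=7,interpolation=2))
plan([(-24,16.5),(-30,16.5),(-36,16.5),(-42,16.5),(-48,16.5)])
E
```

```text
4.825 [494.8 104.2  70.2] [-3.141e+00 -1.000e-03  1.262e+00] [-0.9  1.4  0.8]
[array([314.08277171, 249.65496869]), array([274.62908253, 230.73923536]), array([252.02719059, 200.10471295])] [335.33957027 186.25273776]
-24 16.5 [-0.0019, 0.0015, 0.0002] 0.107
-30 16.5 [-0.004, 0.0029, 0.0002] 0.212
-36 16.5 [-0.0063, 0.004, 0.0002] 0.316
-42 16.5 [-0.0087, 0.005, 0.0002] 0.421
-48 16.5 [-0.0111, 0.0057, 0.0002] 0.526
```

View pics/s6.png

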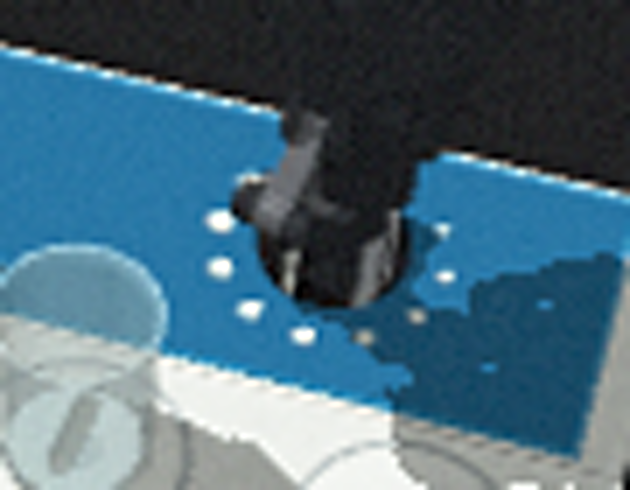

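The white end face, near (290,270), lies between dots 5 and 6, and the finger hides part of it. I'll push on to -36° only, then check again.

Request:
move_arm --series '[[[-0.0019,0.0015,0],0.107],[[-0.004,0.0029,0],0.212],[[-0.0063,0.004,0],0.316],[[-0.0063,0.004,0],0.316]]'

```text
clock: 5.38
eef_pos: [497.3, 97.4, 70.3]
tool_rot: [-3.141, -0.002, 0.947]
force: [0.8, 3.8, -0.7]
width: 0.1
```

```bash
python3 - <<'E'
from plan import *
s=read_state();print(s['clock'],s['eef_pos'].round(1),s['tool_rot'].round(3),s['force'].round(1))
i=get_image("scene")[170:240,270:360];j=get_image("wrist");a=cv2.resize(i,None,fx=5,fy=5,interpolation=2)
cv2.imwrite("pics/s7.png",np.hstack([a,cv2.resize(j[120:330,180:450],(450,350))[:, :340]]))
plan([(-36,16.5),(-42,16.5),(-48,16.5),(-52,16.5),(-55,16.5)])
E
```

```text
5.375 [497.3  97.4  70.3] [-3.141e+00 -2.000e-03  9.470e-01] [ 0.8  3.8 -0.7]
-36 16.5 [-0.0009, 0.0002, 0.0003] 0.005
-42 16.5 [-0.0029, 0.0019, 0.0003] 0.109
-48 16.5 [-0.005, 0.0033, 0.0003] 0.214
-52 16.5 [-0.0065, 0.0041, 0.0003] 0.284
-55 16.5 [-0.0077, 0.0046, 0.0003] 0.336
```

View pics/s7.png

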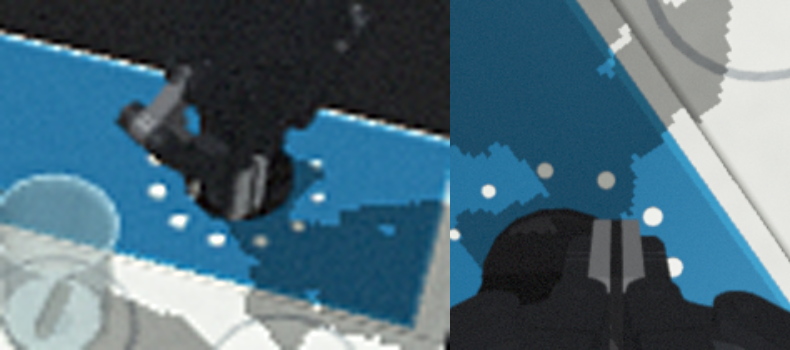

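The white face at (197,187) matches speed 6, and the 4 N force means the finger is still in contact. Now the last click, stopping the finger at -55°.

Request:
move_arm --series '[[[-0.0029,0.0019,0],0.109],[[-0.005,0.0033,0],0.214],[[-0.0065,0.0041,0],0.284],[[-0.0077,0.0046,0],0.336],[[-0.0077,0.0046,0],0.336]]'

```text
clock: 6.1
eef_pos: [496.3, 88.0, 70.3]
tool_rot: [-3.14, -0.001, 0.612]
force: [-0.2, 0.3, -0.2]
width: -0.1
```

```bash
python3 - <<'E'
from plan import *
s=read_state();print(s['clock'],s['eef_pos'].round(1),s['tool_rot'].round(3),s['force'].round(1))
plan([(-55,30),(-55,40)])
E
```

```text
6.1 [496.3  88.   70.3] [-3.14e+00 -1.00e-03  6.12e-01] [-0.2  0.3 -0.2]
-55 30 [0.014, -0.0002, 0.0003] 0.001
-55 40 [0.024, -0.0002, 0.0003] 0.001
```

Contact force fell to 0, which fits a snap to 7. Back off, rise and look.

Request:
move_arm --series '[[[0.007,0,0],0],[[0.014,0,0],0],[[0.014,0,-0.045],0],[[0.014,0,-0.1],0],[[0.014,0,-0.13],0]]'

```text
clock: 6.72
eef_pos: [509.2, 96.4, 203.0]
tool_rot: [3.141, -0.005, 0.613]
force: [0.2, 0.5, -0.8]
width: -0.1
```

```bash
python3 - <<'E'
from ptr import *
s=read_state();i=get_image("wrist");c=cam("wrist",s);print(s['clock'],s['eef_pos'].round(1),s['tool_rot'].round(3),s['force'].round(1))
ptr(i,c);cv2.imwrite("pics/w8.png",i)
q=cv2.connectedComponentsWithStats(mask(i,(45,80,60),(85,255,255)))
for a,b in zip(q[2][1:],q[3][1:]):
    if a[4]>100: print(a[4],b,ray(c,b,66).round(1))
E
```

```text
6.725 [509.2  96.4 203. ] [ 3.141 -0.005  0.613] [ 0.2  0.5 -0.8]
line px 126 (np.float64(272.2), np.float64(244.5)) r 0.4 28.6 centroid [  6.4 -11.7] theta -61.3
727 [532.52682256 157.59422283] [677.4 -68.5  66. ]
253 [387.54545455 302.56126482] [487.3 -58.8  66. ]
```

View pics/w8.png

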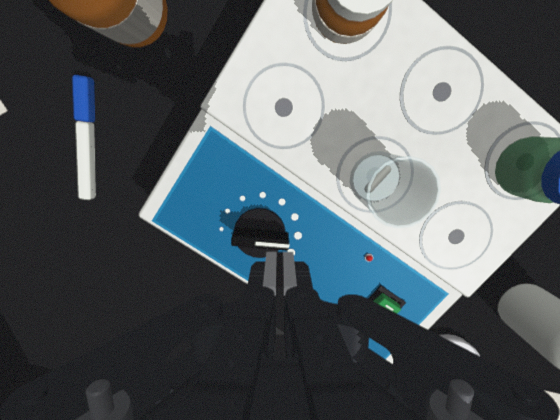

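θ = -61°, so the pointer rests at the seventh dot (px 291,250) with no contact: speed 7. Now the rocker: pivot about (474,-60.5), far end at about x 492.

Request:
move_arm --series '[[[-0.021,0.024,0],-0.18],[[-0.042,0.047,0],-0.36],[[-0.063,0.071,0.01],-0.54],[[-0.084,0.094,0.025],-0.72],[[-0.105,0.118,0.04],-0.9]]'

```text
clock: 7.4
eef_pos: [493.6, -60.7, 164.7]
tool_rot: [3.132, -0.004, 1.52]
force: [-0.0, -0.7, -1.0]
width: -0.4
```

```bash
python3 - <<'E'
from h import *
s=read_state();i=get_image("wrist");c=cam("wrist",s);print(s['clock'],s['eef_pos'].round(1),s['tool_rot'].round(3),s['force'].round(1))
for im,c in((i,c),(get_image('scene'),cam('scene'))):
  q=cv2.connectedComponentsWithStats(mask(im,(45,80,60),(85,255,255)))
  for a,b in zip(q[2][1:],q[3][1:]):
    if a[4]>60: print(a,b.round(1),ray(c,b,66).round(1))
cv2.imwrite('pics/w9.png',i)
print(totool(s,[490.5,-60.5,80]).round(4),s['tool_rot'][2]-np.pi/2)
E
```

```text
7.4 [493.6 -60.7 164.7] [ 3.132 -0.004  1.52 ] [-0.  -0.7 -1. ]
[ 461  184   65   72 1135] [494.  217.2] [674.3 -73.8  66. ]
[ 230  199   46   31 1225] [253.4 214.2] [474.1 -60.3  66. ]
[247 183  15  13 126] [253.8 188.9] [477.1 -60.   66. ]
[207 241  26  22 325] [220.5 253.4] [670.1 -66.5  66. ]
[-0.0003 -0.0039  0.0847] -0.05097898781721932
```

View pics/w9.png

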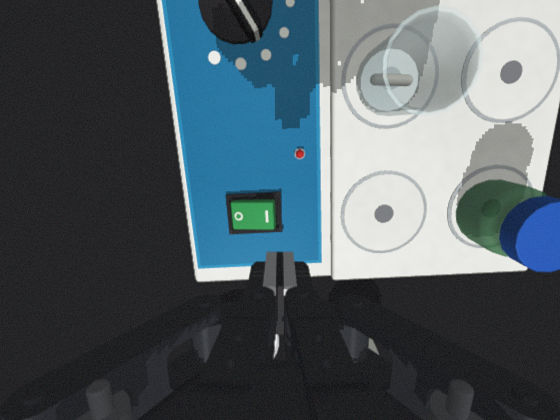

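The rocker is at (253,214), with the far-end bar on the right at (267,215); that gives (474,-60.3) on the rocker plane. Descend to just above the far end.

Request:
move_arm --series '[[[0,-0.004,0.03],-0.05],[[0,-0.004,0.06],-0.05],[[0,-0.004,0.08],-0.05],[[0,-0.004,0.088],-0.05],[[0,-0.004,0.088],-0.05]]'

```text
clock: 8.12
eef_pos: [488.5, -63.3, 75.4]
tool_rot: [3.137, -0.002, 1.56]
force: [0.6, -0.4, 0.1]
width: 0.1
```

Request:
move_arm --series '[[[0.0025,0.002,0.002],0],[[0.0025,0.002,0.005],0],[[0.0025,0.002,0.0075],0],[[0.0025,0.002,0.0095],0],[[0.0025,0.002,0.0105],0]]'

```text
clock: 8.75
eef_pos: [490.4, -60.9, 64.9]
tool_rot: [3.137, -0.002, 1.56]
force: [0.1, 0.4, 8.0]
width: -0.0
```

```bash
python3 -c "
from h import *
s=read_state();print(s['clock'],s['eef_pos'].round(1),s['force'].round(1))"
```

```text
8.75 [490.4 -60.9  64.9] [0.1 0.4 8. ]
```

Request:
move_arm --series '[[[0,0,0.0008],0],[[0,0,0.0015],0],[[0,0,0.0015],0]]'

```text
clock: 9.12
eef_pos: [490.5, -60.9, 64.6]
tool_rot: [3.136, -0.002, 1.56]
force: [-1.4, 1.5, 16.7]
width: 0.2
```

Request:
move_arm --series '[[[0,0,-0.02],0],[[0,0,-0.06],0],[[0,0,-0.1],0],[[0,0,-0.1],0]]'

```text
clock: 9.62
eef_pos: [490.9, -61.5, 166.7]
tool_rot: [3.133, -0.001, 1.559]
force: [0.3, -0.4, 0.7]
width: 0.1
```

```bash
python3 - <<'E'
from ptr import *
s=read_state();i=get_image("wrist");print(s['clock'],s['eef_pos'].round(1),s['force'].round(1))
j=get_image("scene");cv2.imwrite("pics/sA.png",j)
old=cv2.imread("pics/scene0.png")
f=lambda a:cv2.resize(a[170:230,235:345],None,fx=3.6,fy=5,interpolation=2)
cv2.imwrite("pics/fin.png",np.vstack([np.hstack([f(old),f(j)]),np.hstack([cv2.resize(cv2.imread("pics/w9.png")[0:260,150:560],(396,250)),cv2.resize(i[0:260,150:560],(396,250))])]))
for n,im,c in(('w',i,cam('wrist',s)),('s',j,cam('scene'))): ptr(im,c)
E
```

```text
9.625 [490.9 -61.5 166.7] [ 0.3 -0.4  0.7]
line px 118 (np.float64(260.3), np.float64(13.4)) r 10.4 28.5 centroid [  9.5 -16.8] theta -60.4
```

View pics/fin.png

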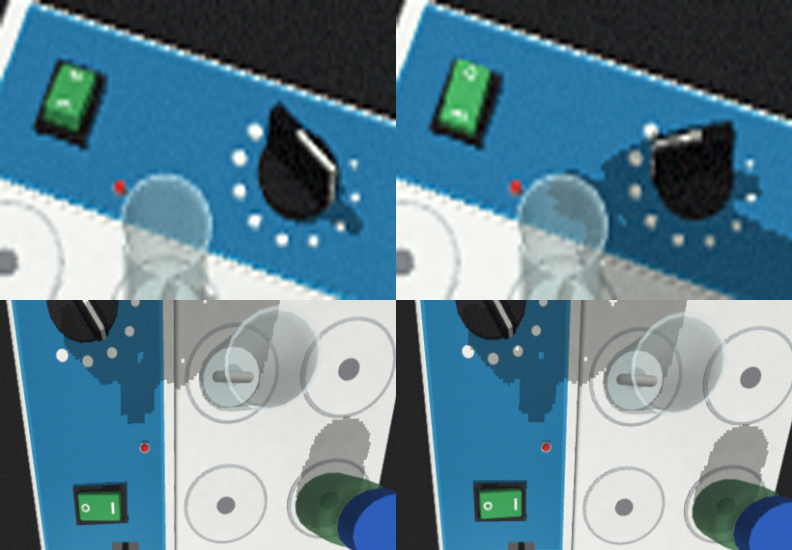

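The scene crops show the rocker flipped: the dark front face of the raised far end has gone and the near end now stands up. The wrist view puts the pointer at -60.4°, which is speed 7, and the vessels in view haven't moved.

```bash
python3 -c "
from cell import *
print(finish_job())"
```

```text
the job is handed in; nothing more can be done
None
```

The selector is at speed 7 and the stirrer is switched on; I handed the job in at about 9.7 s on the robot's clock, well under the 56 s limit.

- **Selector:** I pushed the pointer from 3 to 7 with the closed fingertips, turning the tool along with it. After I backed off, and before touching the rocker, the wrist camera measured it at -61° (speed 7 is -60°). The last check after pressing the rocker gave -60.4°.
- **Rocker:** I pressed the far end straight down until the force rose to about 17 N and it stopped moving. The scene view afterwards shows it flipped, far end down.
- **Bystanders:** The beaker and green jar look unmoved in the last pictures. I did not re-measure the other items. The arm's path kept above them, and no unexpected contact force appeared at any check.
- **Failed or unclear checks:** The arm blocked the top camera while I was pushing the selector. My automatic pointer check on the scene camera gave no clear answer at speed 5 and no reading at the end, so I judged those by eye and from the wrist view. The pointer was also partly hidden between 5 and 6, so I stopped there and rechecked before the last click.

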